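Release the long copper roller from its feed chute

TASK

Two feed chutes stand on the bench, each with a copper roller waiting behind the fork gate of a rocking lever: on the chute with the long roller, press down the rubber pad at the lever's free end with the fingers so that the gate lifts, keep it pressed until the roller has rolled down and lies still in the pocket at the chute's foot, then let go so that the gate drops fully shut. Do not touch either roller, and leave the short roller waiting behind its shut gate. Leave the jar, the sanding block and the plate stack undisturbed.

Things in the scene. Friction and masses are not known exactly. Their poses are not given: they have to be found in the camera images.
- feeder_long: Fixed feed chute with the long roller (both chutes alike). Origin on the bench under the gate, mid-chute; +x runs downhill (away from the robot), +y from chute to press pad. Chute local x -135 to +85 mm, 14 degrees down, floor 52 mm above the bench at the gate, 66 mm wide inside, walls 18 mm; at its foot a pocket, x 85 to 130 mm, walls to 52 mm above the bench.
- rocker_long (a joint): Its steel rocking lever, 180 x 16 mm, across the chute along feeder y; pivot (along feeder x) at local y 70, z 105 mm, cheeks to z 115 mm. Its gate is two 6 mm pins 16 mm apart, hanging to 5 mm above the chute floor. 0 = level, gate shut; grows as the pad end goes down, stop 0.5 rad (pad 38 mm lower, gate 40 mm clear; a roller passes from about 0.3). A spring shuts it when let go.
- pad_long (a point): Black rubber press pad, 28 x 28 x 6 mm, on the free end of that lever. This point: centre of its top face, 80 mm beyond the pivot and 10 mm above it (feeder-local x 0, y 150, z 115 mm with the gate shut); axes as the feeder's when level; tilts down to +y with the lever. Pressing it takes about 3 to 6 N.
- roller_long: Loose long solid copper roller, diameter 24 mm, 58 mm long, about 235 g, lying across the chute (its axis is its own y) and resting against the uphill side of the gate pins. Origin at its centre.
- pocket_long (a point): Where a roller's centre comes to rest in that feeder's pocket, at feeder-local x 118 mm, y 0, z 25 mm.
- feeder_short: Fixed feed chute with the short roller (both chutes alike). Origin on the bench under the gate, mid-chute; +x runs downhill (away from the robot), +y from chute to press pad. Chute local x -135 to +85 mm, 14 degrees down, floor 52 mm above the bench at the gate, 66 mm wide inside, walls 18 mm; at its foot a pocket, x 85 to 130 mm, walls to 52 mm above the bench.
- rocker_short (a joint): Its steel rocking lever, 180 x 16 mm, across the chute along feeder y; pivot (along feeder x) at local y 70, z 105 mm, cheeks to z 115 mm. Its gate is two 6 mm pins 16 mm apart, hanging to 5 mm above the chute floor. 0 = level, gate shut; grows as the pad end goes down, stop 0.5 rad (pad 38 mm lower, gate 40 mm clear; a roller passes from about 0.3). A spring shuts it when let go.
- pad_short (a point): Black rubber press pad, 28 x 28 x 6 mm, on the free end of that lever. This point: centre of its top face, 80 mm beyond the pivot and 10 mm above it (feeder-local x 0, y 150, z 115 mm with the gate shut); axes as the feeder's when level; tilts down to +y with the lever. Pressing it takes about 3 to 6 N.
- roller_short: Loose short solid copper roller, diameter 24 mm, 30 mm long, about 120 g, lying across the chute (its axis is its own y) and resting against the uphill side of the gate pins. Origin at its centre.
- pocket_short (a point): Where a roller's centre comes to rest in that feeder's pocket, at feeder-local x 118 mm, y 0, z 25 mm.
- polish_jar: Bystander: closed jar, diameter 60 mm, 75 mm high. Origin at the centre of its underside.
- sanding_block: Bystander: cork sanding block, 100 x 60 x 34 mm. Origin at the centre of its underside.
- plate_stack: Bystander: stack of copper plates 70 x 70 x 20 mm. Origin at the centre of its underside.
Not all that is in view belongs to the job. What is shaped like the roller_long but green or turquoise is not meant.

How it is judged:
By the outcome, as a careful person would: the job done as asked, in the order asked, and still so for the second after the job is handed in, with the robot touching nothing.
It also fails if it takes over 32 s, if anything falls off the work surface, if the arm or the gripper's body presses on something with over 40 N, if the wrist force passes 120 N, or if a joint passes its speed limit or range.

ROBOT

A 6-joint arm with a two-finger parallel gripper is mounted at the origin on the work surface. World frame = base frame: x ahead of the robot, y to its left, z up, the work surface at z = 0. Lengths are in m, angles in rad, forces in N, time in s.
With the tool pointing down it reaches from about 0.375 to 0.825 m from the base axis. Payload 5.5 kg.
Tool frame: the origin (TCP) lies between the finger pads; the fingertips stand 22 mm ahead of it and the grasp point (between the pads) lies 3 mm ahead of it (bot.tcp_to_tips is the distance from the TCP to the fingertips, in m); z points along the fingers, y is the line along which they close (so a half turn about z gives the same grasp; the last joint's range is limited). The gripper opens to 85 mm and grips with 20 to 120 N. Pads are 22 mm wide; open, the fingers measure 114 mm over their backs; the gripper's body (76 mm by 85 mm) begins 54 mm behind the grasp point. The pads swing forward as they close: fully open they stand 13 mm farther back than shut.
Start: joints at [-1.187, 0.314, -0.047, 1.21, 0, 1.571], TCP at [0.225, -0.556, 0.253] pointing down, gripper open.
Joint ranges: [-2.67, 2.67], [-0.69, 1.73], [-1.03, 1.25], [-2.08, 2.16], [-1.42, 1.45], [-3.14, 3.14]. Speed limits (rad/s): [2.39, 2.39, 3.01, 3.14, 3.14, 3.14].

INTERFACE

Orientations are given as [roll, pitch, yaw] about the fixed x, y, z axes, in that order (R = Rz(yaw) Ry(pitch) Rx(roll)).
In Python, from workcell import bot, hand, kinematics, readout, optics, order gives the robot as it stands. The module is installed in compiled form; this text tells all that it offers. Calls block until the motion is done:
- bot.move_to(position, orientation): joint-space move of the TCP to a pose.
- bot.movel(position, ori=None, vel=0.15, force_limit=None): straight line of the TCP; ori=None keeps the orientation; vel is the mean speed in m/s. With force_limit (N) it stops when the force on the tool has changed by that much, and returns True; else False.
- bot.move_joints(angles): joint-space move.
- hand.grip(opening, grip_force=None): finger opening in m; grip_force is the grip in N (None keeps the last); returns when the fingers have stopped.
- bot.hold(seconds).
- kinematics.ik(position, orientation): joint angles nearest the present ones, or None.
- readout.get_state(): the state.
- optics.read_camera(name): name is "scene" or "top"; returns the picture (420x560x3 uint8, red, green, blue); there is no depth.
- optics.camera_info(name): a dict with "K" (3x3 intrinsics, pixels), "dist" ([k1, k2, p1, p2, k3] as OpenCV has them; the pictures are not rectified), "rvec" (rotation vector, rad) and "tvec" (3), from world to camera coordinates, as OpenCV has them. Camera axes: x right, y down, z forward; pixel columns grow to the right and rows downward; lengths in m; the calibration is good to about 2 mm. A picture is of the moment at which its call begins. camera_info takes no time and is no camera call.
A pose or a line that the arm cannot do raises bot.Unreachable and nothing moves.
- order.hand_in(): hands the job in; it is judged then, once.
Trained networks look in the newest picture that a camera, given by its name, has taken for a name from the list of things; names that differ only in an ending like _2 or _b are one class to them, and where a whole thing is asked for, a point or a joint stands for the part that bears it (a point fixed in the world has none). Each returns a list of dicts, best first, with "confidence" (0 to 1); they miss things now and then, are a little off and sometimes report something else, mostly with a low value. They report only what shows in the picture. A call takes as long as a camera call. They do not tell look-alikes from the thing itself.
- optics.search_frame(camera, query): "centre" ([x, y, z] in m, in the coordinates of the camera as it stood for that picture, good to about 4 mm: the middle of the surface that is visible of it).
- optics.landmark_of(camera, query): "centre" ([x, y, z] in m, in the coordinates of the camera as it stood for that picture, good to about 4 mm: a listed point, or the origin of a listed thing).
The state is a dict: "time": time; "joint_pos": joint angles; "dq": joint speeds; "joint_efforts": joint torques, N m; "tool_pos": TCP position; "eef_rot": TCP orientation; "wrist_force": force on the tool from outside, world axes, zero at the start; "moment": the same for the moment, N m; "finger_gap": finger opening in m; "grasp_force": force on a finger pad.
Only numpy, scipy, OpenCV 4.12 (cv2) and the standard library are available. Lean on these libraries where they do the work, as an engineer would, in place of code of your own. Each camera call takes 0.05 s, during which the arm holds its last target. There are 200 camera calls.

## Working session

There is one attempt and no reset: what is moved stays moved. The work goes in short steps, each a Python script; the robot and the scene stay as the last script left them, time stands still between calls to the robot, and variables do not carry over. Pictures are saved under pics/ and viewed, at most 10 in all, crops included, and the job is handed in when it is done.

```bash
mkdir -p pics; cat > h.py <<'E'
from workcell import bot, hand, kinematics, readout, optics, order
import numpy as np, cv2
def world(cam,c):
    i=optics.camera_info(cam); R=cv2.Rodrigues(np.array(i["rvec"],float))[0]
    return R.T@(np.array(c)-np.array(i["tvec"]).ravel())
def pix(cam,p):
    i=optics.camera_info(cam)
    return cv2.projectPoints(np.array(p,float).reshape(-1,1,3),np.array(i["rvec"],float),np.array(i["tvec"],float),np.array(i["K"]),np.array(i["dist"]))[0].reshape(-1,2)
def snap(cam,name):
    im=optics.read_camera(cam); cv2.imwrite(f"pics/{name}.png",im[:,:,::-1]); return im
E
python3 - <<'E'
from h import *
for c in("scene","top"):
    snap(c,c+"0")
    for q in("feeder_long","feeder_short","pad_long","pad_short","roller_long","roller_short","pocket_long"):
        for d in optics.landmark_of(c,q):
            w=world(c,d["centre"]); print(c,q,round(d["confidence"],2),w.round(3),pix(c,w).round()[0])
print(readout.get_state()["time"])
E
```

```text
scene feeder_long 0.6 [ 0.541  0.097 -0.003] [297. 199.]
scene feeder_short 0.56 [ 0.492 -0.303  0.002] [188. 288.]
scene pad_long 0.68 [0.536 0.245 0.119] [329. 141.]
scene pad_long 0.27 [ 0.48  -0.307  0.067] [179. 277.]
scene pad_short 0.78 [ 0.483 -0.155  0.122] [219. 226.]
scene roller_long 0.68 [ 0.664 -0.044  0.01 ] [300. 255.]
scene roller_long 0.65 [ 0.517 -0.033  0.011] [262. 222.]
scene roller_long 0.55 [0.358 0.22  0.012] [275. 139.]
scene roller_long 0.46 [0.521 0.092 0.069] [291. 183.]
scene roller_short 0.44 [ 0.48  -0.307  0.067] [179. 277.]
scene pocket_long 0.71 [0.656 0.103 0.027] [330. 214.]
top feeder_long 0.97 [0.547 0.092 0.002] [241. 222.]
top feeder_short 0.8 [ 0.492 -0.304  0.002] [387. 241.]
top feeder_short 0.58 [ 0.544  0.092 -0.   ] [241. 223.]
top pad_long 0.72 [0.534 0.246 0.119] [173. 225.]
top pad_long 0.49 [ 0.795 -0.081  0.002] [302. 133.]
top pad_short 0.88 [ 0.481 -0.156  0.115] [338. 244.]
top pad_short 0.35 [ 0.533 -0.496  0.   ] [458. 225.]
top roller_long 0.6 [ 0.666 -0.046  0.01 ] [290. 178.]
top roller_long 0.51 [0.528 0.093 0.069] [238. 227.]
top roller_long 0.51 [0.36  0.22  0.012] [192. 292.]
top roller_short 0.55 [ 0.478 -0.311  0.07 ] [397. 245.]
top pocket_long 0.63 [0.66  0.098 0.029] [238. 179.]
top pocket_long 0.34 [0.536 0.246 0.114] [174. 224.]
0.8
```

View pics/scene0.png

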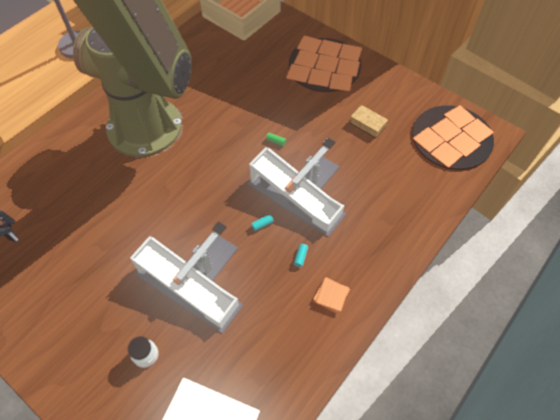

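View pics/top0.png

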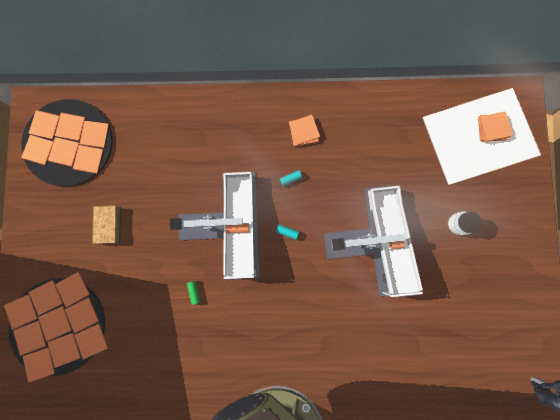

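Candidates (top view): copper roller in the left chute (238,229), copper roller in the right chute (398,245), turquoise (291,178) and (288,232), green (194,292). The last three are excluded by colour, so I'll compare the two chute rollers in a crop.

```bash
python3 - <<'E'
from h import *
t=cv2.imread("pics/top0.png"); s=cv2.imread("pics/scene0.png")
f=lambda a:cv2.resize(a,(400,300),interpolation=cv2.INTER_CUBIC)
A=np.hstack([f(t[195:270,190:290]),f(t[205:280,340:440])]);B=np.hstack([f(s[145:220,245:345]),f(s[240:315,135:235])])
cv2.imwrite("pics/crop.png",np.vstack([A,B]))
L=np.array([.538,.246,.117]);P=np.array([.545,.094,0])
print(np.degrees(np.arctan2(-(L-P)[0],(L-P)[1])))
print(pix("top",[L,P+[0,0,.115]]))
for z in(.3,.16):
  for yaw in(0,1.5708,-1.5708): print(z,yaw,kinematics.ik([.537,.246,z],[3.1416,0,yaw]))
print(readout.get_state()["eef_rot"])
E
```

```text
2.6367584261404504
[[173.41844429 222.76474454]
 [235.18412697 219.22290621]]
0.3 0 [ 4.29566405e-01  2.82701266e-01  1.69759988e-02  1.30506800e+00
  6.67896252e-06 -2.71202625e+00]
0.3 1.5708 [4.29568297e-01 2.82709626e-01 1.69870906e-02 1.30508047e+00
 3.05959635e-06 2.00036095e+00]
0.3 -1.5708 [ 4.29571498e-01  2.82698159e-01  1.69718766e-02  1.30506337e+00
 -3.05966679e-06 -1.14122116e+00]
0.16 0 [ 4.29566405e-01  3.47911367e-01 -2.17297594e-01  1.00558431e+00
  6.67896252e-06 -2.71202625e+00]
0.16 1.5708 [ 4.29568297e-01  3.47918992e-01 -2.17286685e-01  1.00559733e+00
  3.05959635e-06  2.00036095e+00]
0.16 -1.5708 [ 4.29571498e-01  3.47908533e-01 -2.17301648e-01  1.00557947e+00
 -3.05966679e-06 -1.14122116e+00]
[3.14154634e+00 9.00761254e-06 3.83785364e-01]
```

View pics/crop.png

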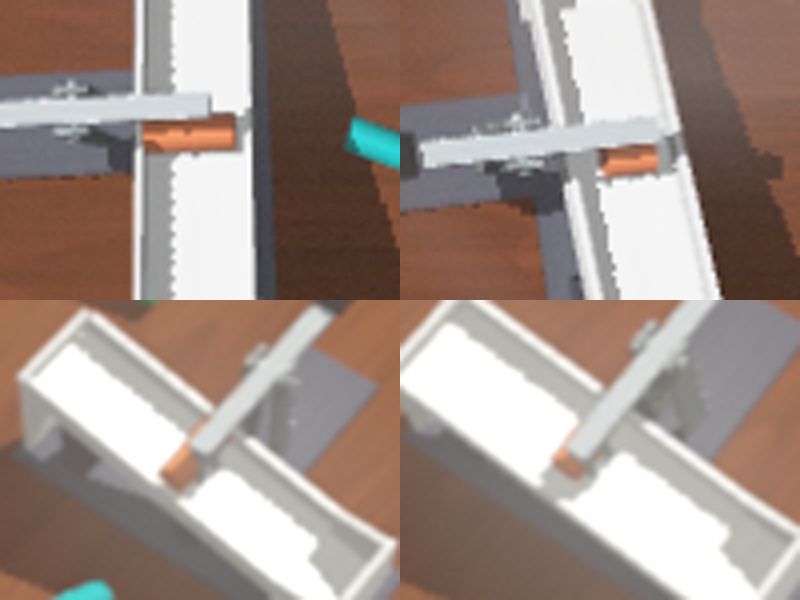

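The top crop shows the left chute (world y≈0.09) holds the long roller, which nearly spans the chute; the right one is clearly short. So the target pad is at about (0.536, 0.246, 0.115). I'll approach above it with the fingers closed and check.

```bash
python3 - <<'E'
from h import *
hand.grip(0.0)
ori=[np.pi,0,np.pi/2+.047]
print(bot.tcp_to_tips)
bot.move_to([.536,.248,.19],ori)
s=readout.get_state();print(s["time"],s["tool_pos"],s["wrist_force"],s["finger_gap"])
a=snap("scene","s1");b=snap("top","t1")
f=lambda a:cv2.resize(a,(400,300),interpolation=cv2.INTER_CUBIC)
cv2.imwrite("pics/c1.png",np.hstack([f(b[180:270,130:250]),f(a[90:180,275:395])])[:,:,::-1])
for c in("scene","top"):
    for d in optics.landmark_of(c,"pad_long"): print(c,d["confidence"],world(c,d["centre"]).round(3))
E
```

```text
0.022
4.6 [0.5363678  0.24728456 0.19006642] [-0.31881073  0.03581447 -0.5061016 ] -0.0001330080787299275
scene 0.8 [0.538 0.246 0.117]
top 0.68 [0.534 0.246 0.116]
```

View pics/c1.png

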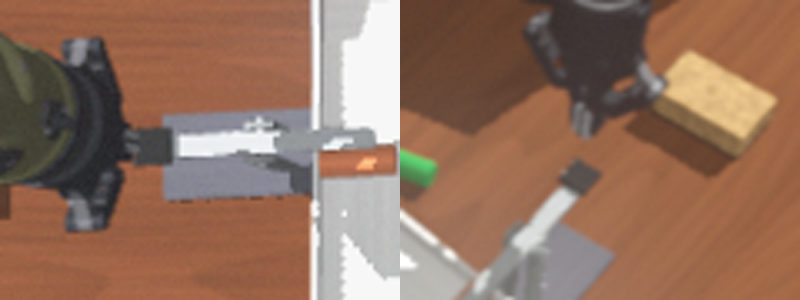

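The crop shows the closed fingertips straight above the black pad (top ~(173,224), scene ~(329,143)). Pressing now.

```bash
python3 - <<'E'
from h import *
bot.movel([.536,.248,.145],vel=.1)
print(bot.movel([.536,.248,.104],vel=.04,force_limit=20))
bot.hold(1.5)
s=readout.get_state();print(s["time"],s["tool_pos"],s["wrist_force"])
a=snap("scene","s2");b=snap("top","t2")
f=lambda a:cv2.resize(a,(400,300),interpolation=cv2.INTER_CUBIC)
cv2.imwrite("pics/c2.png",np.hstack([f(b[160:280,140:300]),f(a[120:240,230:390])])[:,:,::-1])
for c in("scene","top"):
    for d in optics.landmark_of(c,"roller_long"): print(c,d["confidence"],world(c,d["centre"]).round(3))
E
```

```text
False
8.075 [0.53587665 0.24794829 0.10404062] [-0.31546708 -1.17188011  4.79771896]
scene 0.75 [ 0.665 -0.041  0.013]
scene 0.65 [0.656 0.098 0.027]
scene 0.65 [ 0.517 -0.031  0.013]
scene 0.42 [0.359 0.22  0.009]
top 0.73 [0.357 0.218 0.012]
top 0.6 [ 0.664 -0.046  0.01 ]
top 0.47 [ 0.517 -0.03   0.01 ]
top 0.46 [0.66  0.096 0.025]
```

View pics/c2.png

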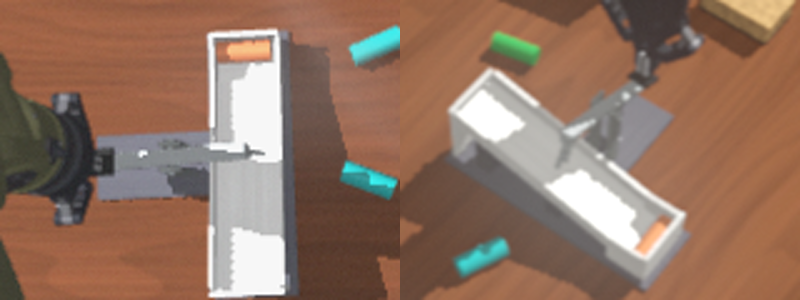

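The roller lies in the pocket (top ~(238,180), position (0.658, 0.097, 0.026)) while the pad is still pressed. I'll check it is still, then release.

```bash
python3 - <<'E'
from h import *
p=cv2.imread("pics/t2.png")[:,:,::-1].astype(int); n=optics.read_camera("top").astype(int)
print("diff",np.abs(p-n)[170:195,220:260].mean())
bot.hold(.5)
bot.movel([.536,.248,.145],vel=.06)
bot.movel([.536,.248,.24],vel=.12)
bot.hold(1)
s=readout.get_state();print(s["time"],s["wrist_force"])
a=snap("scene","s3");b=snap("top","t3")
f=lambda a:cv2.resize(a,(400,300),interpolation=cv2.INTER_CUBIC)
cv2.imwrite("pics/c3.png",np.vstack([np.hstack([f(b[160:280,140:300]),f(a[120:240,230:390])]),np.hstack([f(b[160:310,260:460]),f(a[220:340,110:270])])])[:,:,::-1])
for c in("scene","top"):
    for q in("pad_long","pad_short"):
      for d in optics.landmark_of(c,q): print(c,q,d["confidence"],world(c,d["centre"]).round(3))
E
```

```text
diff 1.006
11.6 [-0.02054244  0.69750739 -0.09500794]
scene pad_long 0.69 [0.535 0.245 0.117]
scene pad_short 0.83 [ 0.484 -0.158  0.121]
top pad_long 0.71 [0.535 0.244 0.116]
top pad_short 0.59 [ 0.479 -0.161  0.114]
```

View pics/c3.png

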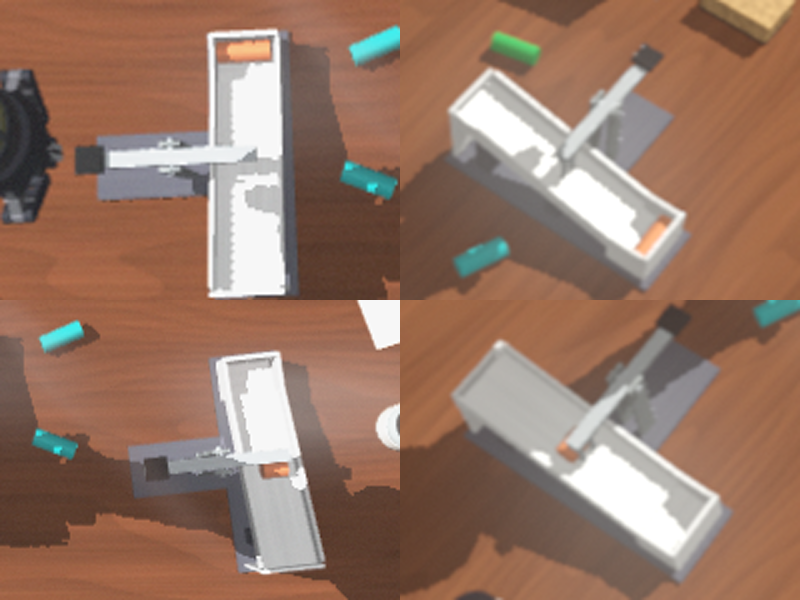

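The long roller lies in its pocket and its pad is back level at z≈0.116, so the gate is shut. The short roller still waits behind its gate, and the robot is clear of everything.

```bash
python3 -c "
from h import *
print(order.hand_in())"
```

```text
the job is handed in; nothing more can be done
None
```

The job is handed in: the long roller lies still in its pocket with its gate shut, the short roller is still waiting behind its shut gate, and the job took about 12 s.

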